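# Key the lid onto a spice grinder and hold it down to grind

## Task

Get the hold-to-run spice grinder going: take its knurled metal lid from the worktop, set it upright over the steel cup on the grinder, and turn it until the keyways hidden inside drop over the cup's pins. Then push the lid fully home against the spring ring, and finish while still holding it down, because the motor runs only as long as the lid is held. Leave the pepper mill, salt shaker, tumbler and teaspoon where they are.

Things in the scene. Friction and masses are not known exactly. Their poses are not given: they have to be found in the camera images.
- lid_center (a point): Centre, half-way up, of the loose lid: a closed-topped round cap of bare aluminium, 62 mm across, 46 mm high, about 0.12 kg, at first mouth down on the worktop. Side knurled and straight from the lower edge to 37 mm up, low dark window on top. This point is 23 mm above the lower edge, z up along its axis. Grip it across the 62 mm, anywhere round, fingertips at least 6 mm above the lower edge.
- lid_mouth (a point): Centre of the lid's lower edge, 23 mm below its centre. The lid's bore is 48 mm across and 34 mm deep. In its wall are four lengthwise keyways 9.5 mm wide, a quarter turn apart, open at the lower edge. Nothing on the outside shows where they are, and their direction about this frame's z is not given.
- grinder_foot (a point): Spice grinder, fixed on the worktop: point on its vertical axis at worktop height. Cream motor base 101 mm across at the foot, narrowing to 72 mm at a flat shoulder 85 mm up. From the shoulder rises the neck of a steel cup, 37 mm tall and 45 mm across, the top 6 mm bevelled to 39 mm.
- cup_mouth (a point): Centre of the cup's rim, on the grinder's axis, 122 mm above the worktop, z up. Lid centre against this point: 11 mm above it when the lid rests out of register on the pins; 5 mm below it when keyed and just touching the spring ring; 11 mm below it when fully home (the lid's inside top on the rim, its lower edge 3 mm above the shoulder).
- pin_level (a point): Point on the grinder's axis level with the tops of the pins, 12 mm below the rim. Four round pins 5 mm thick, a quarter turn apart, stand 4 mm out of the neck; the cup may sit in the base at any angle, so their direction is not given. Turning the lid at most 90 degrees either way lines them up with the keyways, within about 5 degrees; pressed, it then sinks 16 mm to the spring ring.
- interlock (a joint): Red sprung ring, 34 mm across, in the mouth of the cup, standing 6 mm above the rim when free. Value in m: 0 free (up), 0.006 pushed down level with the rim, where the lid meets the rim as a hard stop (fully home). The spring takes about 3.6 N to start and 7.2 N at the end, so the lid's weight alone does not press it.
- pepper_mill: Wooden pepper mill, 58 mm across, 170 mm tall, standing near the grinder; origin at the centre of its underside. Leave alone.
- salt_shaker: Salt shaker, 44 mm across, 90 mm tall; origin at the centre of its underside. Leave alone.
- tumbler: Clear tumbler, 81 mm across, 93 mm tall; origin at the centre of its underside. Leave alone.
- teaspoon: Steel teaspoon lying flat, 137 mm long; origin at its centre, underside. Leave alone.
Mind the look-alikes: they are no part of the job. Leave any blue or purple look-alike of the part that bears lid_center alone.

How it is judged:
By the outcome, as a careful person would: the job done as asked, in the order asked, and still so for the second after the job is handed in, while the arm keeps its last pose, push and grip.
It also fails if it takes over 48 s, if anything falls off the work surface, if the arm or the gripper's body presses on something with over 40 N, if the wrist force passes 120 N, or if a joint passes its speed limit or range.

## Robot

A 7-joint arm with a two-finger parallel gripper is mounted at the origin on a cart in front of the work surface, level with it; the furniture and walls round the work are solid. World frame = base frame: x ahead of the robot, y to its left, z up, the work surface at z = 0. Lengths are in m, angles in rad, forces in N, time in s.
With the tool pointing down it reaches from about 0.4 to 0.875 m from the base axis. Payload 19.3 kg.
Tool frame: the origin (TCP) lies on the centre line of the jaws, within the pads' length; the fingertips stand 25 mm ahead of it and the grasp point (between the pads) lies 6 mm ahead of it (tips_ahead is the distance from the TCP to the fingertips, in m); z points along the fingers, y is the direction in which the jaws open and shut (so a half turn about z gives the same grasp; the last joint's range is limited). The gripper opens to 85 mm and grips with 20 to 120 N. Pads are 22 mm wide; open, the fingers measure 114 mm over their backs; the gripper's body (76 mm by 85 mm) begins 54 mm behind the grasp point. The pads swing forward as they close: fully open they stand 13 mm farther back than shut.
Start: joints at [1.125, 0.521, -0.036, 1.599, 0.021, 1.021, -0.113], TCP at [0.229, -0.581, 0.224] pointing down, gripper open.
Joint ranges: [-2.91, 2.91], [-0.3, 2.13], [-1.5, 1.42], [0.17, 2.43], [-1.26, 4.41], [0.16, 1.93], [-2.52, 2.52]. Speed limits (rad/s): [1.89, 1.89, 2.39, 2.39, 3.01, 3.01, 3.01].

## Interface

Orientations are given as [roll, pitch, yaw] about the fixed x, y, z axes, in that order (R = Rz(yaw) Ry(pitch) Rx(roll)).
In Python, from workcell import observe, grab_frame, job_done, outline_of, tips_ahead gives the robot as it stands. The module is installed in compiled form; this text tells all that it offers.
- The arm moves only by the tool move_arm, never from a script. Its argument "motion" is a list of rows, each a list of 2 entries, a list of its own where there are three numbers: the shift along the world's x, y, z in mm, then the turn, a rotation vector about the world's x, y, z in rad. A call has 1 to 12 rows; each row is the pose to reach, as a shift and turn from the pose commanded when the call began; what a row does not reach only later rows make up. A row lasts 1/8 s, in which the tool goes at most 62.5 mm and 10.7 degrees, less where a joint would pass 70% of its speed; a pose out of reach is approached as far as the arm can. A call with a gripper value outside its range is refused whole. "jaw" is the finger opening in mm, from 0 to 85.4, set as the call begins (left out, the last holds). The fingers move at their own pace and stop on an object; "grip_force" is the grip in N (left out, the last holds). Time passes only in rows, so rows that repeat a pose let the fingers close. It gives the time, the measured TCP pose, the force and the opening at its end, in the units of the state.
- observe(): the state, without advancing time (a new reading comes with each control period).
- grab_frame(name): name is "scene" or "top" or "wrist"; returns a dict with "frame" (384x512x3 uint8, red, green, blue), "fx", "fy", "cx", "cy" (pixels), "dist" ([k1, k2, p1, p2, k3] as OpenCV has them; the pictures are not rectified), "T" (4x4, takes a point from camera to world coordinates); the wrist camera has in their place "mount" (4x4, takes a point from camera to tool coordinates, whose origin is the TCP and whose axes are the flange's). Camera axes: x right, y down, z forward; pixel columns grow to the right and rows downward; lengths in m; the calibration is good to about 2 mm. A picture is of the moment at which its call begins: read the wrist's pose just before it. There is no depth.
- job_done(): hands the job in, once; it reports no verdict.
Trained networks look in the newest picture that a camera, given by its name, has taken for a name from the list of things; names that differ only in an ending like _2 or _b are one class to them, and where a whole thing is asked for, a point or a joint stands for the part that bears it (a point fixed in the world has none). Each returns a list of dicts, best first, with "score" (0 to 1); they miss things now and then, are a little off and sometimes report something else, mostly with a low value. They report only what shows in the picture. A call takes as long as a camera call. They do not tell look-alikes from the thing itself.
- outline_of(label, camera): "pixels" (384x512 bool, what is visible of it) and "pixel" ([column, row] in pixels, amid what is visible of it).
The state is a dict: "clock": time; "qpos": joint angles; "qd": joint speeds; "joint_efforts": joint torques, N m; "position": TCP position; "tool_rot": TCP orientation; "force": force on the tool from outside, world axes, zero at the start; "moment": the same for the moment, N m; "grip_width": finger opening in m.
Only numpy, scipy, OpenCV 4.12 (cv2) and the standard library are available. Lean on these libraries where they do the work, as an engineer would, in place of code of your own. Each camera call takes 0.05 s, during which the arm holds its last target.

## Working session

There is one attempt and no reset: what is moved stays moved. The work goes in short steps, Python scripts to look and compute and a tool call to move; the robot and the scene stay as the last step left them, time stands still between calls to the robot, and variables do not carry over. Pictures are saved under pics/ and viewed, and the job is handed in when it is done.

Besides the shell and the picture viewer there is one more tool, called after "Emit:" by a JSON object that holds its "name" and its "arguments", one argument or row to a line. move_arm: Moves the arm, as the interface text tells. Its arguments: {"type":"object","properties":{"motion":{"type":"array"},"jaw":{"type":"number"},"grip_force":{"type":"number"}},"required":["motion"]}

```bash
mkdir -p pics; cat > h.py <<'E'
import numpy as np, cv2
from workcell import *
def save(f,n): cv2.imwrite('pics/'+n+'.png',cv2.cvtColor(f['frame'],cv2.COLOR_RGB2BGR))
def K(f): return np.array([[f['fx'],0,f['cx']],[0,f['fy'],f['cy']],[0,0,1.]]),np.array(f['dist'],float)
def ray(f,T,px):
    k,d=K(f); u=cv2.undistortPoints(np.array([[px]],float),k,d)[0,0]
    r=T[:3,:3]@np.array([u[0],u[1],1]); return T[:3,3],r/np.linalg.norm(r)
def atz(f,T,px,z):
    o,r=ray(f,T,px); return o+r*(z-o[2])/r[2]
def proj(f,T,P):
    k,d=K(f); Ti=np.linalg.inv(T); rv=cv2.Rodrigues(Ti[:3,:3])[0]
    return cv2.projectPoints(np.array(P,float).reshape(-1,1,3),rv,Ti[:3,3],k,d)[0][:,0]
E
python3 - <<'E'
from h import *
s=observe(); print(s)
for n in ['scene','top','wrist']:
    f=grab_frame(n); save(f,n+'0'); 
    if n!='wrist': print(n,np.round(f['T'],3).tolist(),f['fx'])
    else: print(np.round(f['mount'],3).tolist())
    for l in ['lid_center','grinder_foot','cup_mouth','interlock','pepper_mill','salt_shaker','tumbler','teaspoon']:
        try: print(n,l,[(round(o['score'],2),np.round(o['pixel']).tolist(),int(o['pixels'].sum())) for o in outline_of(l,n)])
        except Exception as e: print(l,e)
E
```

```text
{'clock': 0.0, 'qpos': array([ 1.12478086,  0.52201677, -0.03632948,  1.59996674,  0.02120258,
        1.021111  , -0.11280212]), 'qd': array([ 1.01080165e-03, -6.67568125e-04,  3.20269267e-04, -1.18701349e-03,
       -1.11198396e-05,  9.42095741e-04,  1.39760939e-03]), 'joint_efforts': array([ 5.07363748e-04, -9.27119064e+01,  1.97984509e+00, -3.69944322e+01,
        1.77132612e-02,  8.25872499e-03, -1.27956368e-04]), 'position': array([ 0.22924012, -0.58108671,  0.22373878]), 'tool_rot': array([-3.14047877e+00,  8.04057582e-05,  3.75805834e-01]), 'force': array([-0.43135651,  0.16357999, -0.45660866]), 'moment': array([0.04877322, 0.03178983, 0.01178853]), 'grip_width': 0.08560744934718398}
scene [[-0.916, -0.24, 0.321, 0.199], [-0.401, 0.531, -0.746, 0.586], [0.008, -0.812, -0.583, 0.782], [0.0, 0.0, 0.0, 1.0]] 464.2423520856984
scene lid_center [(0.98, [296.0, 258.0], 705), (0.94, [316.0, 228.0], 579), (0.75, [328.0, 208.0], 485)]
scene grinder_foot [(0.77, [200.0, 285.0], 1541)]
scene cup_mouth []
scene interlock []
scene pepper_mill [(0.97, [181.0, 208.0], 1010), (0.44, [257.0,
[... 325 characters left out ...]
 lid_center [(0.89, [255.0, 252.0], 378), (0.68, [298.0, 249.0], 439), (0.61, [215.0, 248.0], 374), (0.48, [211.0, 145.0], 59)]
top grinder_foot [(0.96, [161.0, 188.0], 696)]
top cup_mouth [(0.98, [158.0, 191.0], 799)]
top interlock []
top pepper_mill [(0.47, [212.0, 144.0], 68)]
top salt_shaker [(0.44, [228.0, 172.0], 84)]
top tumbler [(0.59, [328.0, 222.0], 645)]
top teaspoon [(0.75, [262.0, 196.0], 245)]
[[0.001, -0.963, -0.27, 0.067], [1.0, 0.001, 0.0, 0.001], [0.0, -0.27, 0.963, -0.15], [0.0, 0.0, 0.0, 1.0]]
wrist lid_center [(0.81, [191.0, 6.0], 546)]
wrist grinder_foot []
wrist cup_mouth []
wrist interlock []
wrist pepper_mill []
wrist salt_shaker []
wrist tumbler []
wrist teaspoon []
```

View pics/scene0.png

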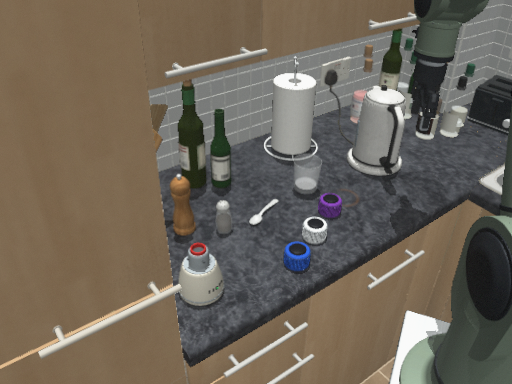

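View pics/top0.png

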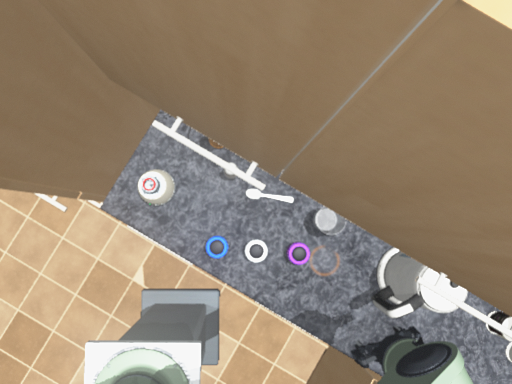

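View pics/wrist0.png

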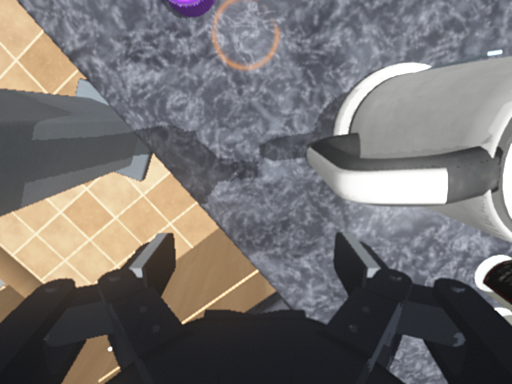

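The white/metal lid is the middle one: scene (316,228) and top (255,252), with blue and purple look-alikes on either side. The grinder is at scene (200,285) and top (155,187), and a wall cabinet overhangs the back. Next I'll fit the positions.

```bash
cat >> h.py <<'E'
from scipy.optimize import least_squares
def prof(x,y,pr,n=48):
    a=np.linspace(0,2*np.pi,n,endpoint=False)
    return [np.c_[x+r*np.cos(a),y+r*np.sin(a),np.full(n,z)] for r,z in pr]
def hullmask(f,T,x,y,pr):
    m=np.zeros((384,512),np.uint8)
    P=prof(x,y,pr)
    for A,B in zip(P[:-1],P[1:]):
        h=cv2.convexHull(proj(f,T,np.vstack([A,B])).astype(np.float32)*16)
        cv2.fillConvexPoly(m,h.astype(np.int32),1,cv2.LINE_8,4)
    return m.astype(bool)
LID=[(.031,0),(.031,.037),(.027,.046)]
GR=[(.0505,0),(.036,.085),(.0225,.0851),(.0225,.116),(.0195,.122)]
E
python3 - <<'E'
from h import *
F={n:grab_frame(n) for n in ['scene','top']}
for n in F:
    for l in ['lid_center','grinder_foot']:
        os=outline_of(l,n)
        vis=F[n]['frame'].copy()
        for o in os[:3]:
            m=o['pixels']; ys,xs=np.nonzero(m); print(n,l,o['pixel'],xs.min(),xs.max(),ys.min(),ys.max(),np.c_[xs,ys].mean(0).round(1), vis[m].mean(0).round(), atz(F[n],F[n]['T'],[xs.mean(),ys.mean()],.023 if l[0]=='l' else .06).round(3))
    f=F[n]['frame']
    c=(316,228) if n=='scene' else (255,252); g=(200,275) if n=='scene' else (157,188)
    a=[cv2.resize(f[y-40:y+40,x-40:x+40],(400,400),interpolation=cv2.INTER_NEAREST) for x,y in (c,g)]
    save({'frame':np.hstack(a)},'z_'+n)
for n,p in (('scene',(198,249)),('top',(149.5,184))):
    print('ring',atz(F[n],F[n]['T'],p,.127))
for n,l,p in (('scene','pepper',(183,234)),('scene','salt',(224,232)),('scene','tumbler',(306,190)),('top','tumbler',(326,222)),('scene','spoon',(262,213)),('scene','jug',(376,165))):
    print(l,atz(F[n],F[n]['T'],p,0.0).round(3))
E
```

```text
scene lid_center [296.2, 257.0] 284 310 241 270 [296.6 255.4] [ 43.  68. 129.] [ 0.417 -0.198  0.023]
scene lid_center [328.1, 204.3] 318 340 194 216 [329.2 204.8] [ 81.  50. 105.] [ 0.401 -0.423  0.023]
scene lid_center [315.1, 229.3] 302 327 217 243 [314.3 229.7] [144. 147. 147.] [ 0.407 -0.306  0.023]
scene grinder_foot [199.2, 286.3] 179 223 255 305 [200.6 283.2] [156. 156. 146.] [0.563 0.003 0.06 ]
top lid_center [255.9, 249.0] 244 266 240 261 [255.2 250.4] [190. 191. 193.] [ 0.409 -0.311  0.023]
top lid_center [297.1, 251.1] 286 310 242 264 [297.7 252.9] [155. 107. 179.] [ 0.402 -0.43   0.023]
top lid_center [217.3, 246.6] 205 227 236 257 [216.2 246.7] [ 96. 140. 196.] [ 0.418 -0.202  0.023]
top grinder_foot [161.7, 188.9] 137 174 170 205 [157.3 188.1] [211. 210. 203.] [ 0.577 -0.041  0.06 ]
top grinder_foot [252.0, 248.6] 245 266 240 261 [255.4 250.3] [192. 193. 195.] [ 0.411 -0.31   0.06 ]
ring [ 0.58024112 -0.02524651  0.127     ]
ring [ 0.58279545 -0.03302557  0.127     ]
pepper [ 0.717 -0.178  0.   ]
salt [ 0.624 -0.228  0.   ]
tumbler [ 0.489 -0.496  0.   ]
tumbler [ 0.49  -0.515  0.   ]
spoon [ 0.565 -0.342  0.   ]
jug [ 0.327 -0.721  0.   ]
```

```bash
python3 - <<'E'
import cv2,numpy as np
cv2.imwrite('pics/z.png',np.vstack([cv2.resize(cv2.imread(f'pics/z_{n}.png'),(600,300)) for n in('scene','top')]))
E
```

```text
(no output)
```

View pics/z.png

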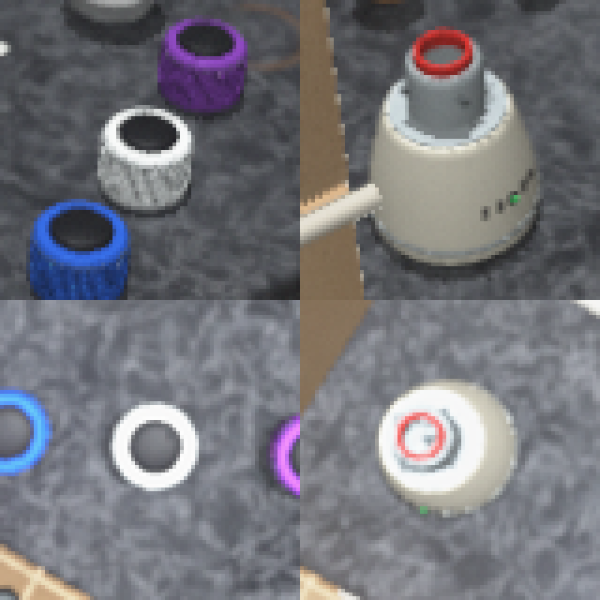

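```bash
cat > tri.py <<'E'
from h import *
def tri(fa,pa,fb,pb):
    o1,r1=ray(fa,fa['T'],pa);o2,r2=ray(fb,fb['T'],pb)
    A=np.c_[r1,-r2];t=np.linalg.lstsq(A,o2-o1,rcond=None)[0]
    p,q=o1+t[0]*r1,o2+t[1]*r2
    return ((p+q)/2).round(3),np.linalg.norm(p-q).round(3)
E
python3 - <<'E'
from tri import *
S=grab_frame('scene');T=grab_frame('top')
for a in ((170,70),(265,55),(45,347),(178,289)):
  for b in ((155,125),(262,187)): print(a,b,tri(S,a,T,b))
# fit lid, grinder with masks
d={}
for n,f in(('scene',S),('top',T)):
    o=[o for o in outline_of('lid_center',n) if np.ptp(f['frame'][o['pixels']].mean(0))<12][0]['pixels']
    g=outline_of('grinder_foot',n)[0]['pixels'];d[n]=(f,o,g)
def c(m): ys,xs=np.nonzero(m);return np.array([xs.min()+xs.max(),ys.min()+ys.max()])/2 if 0 else np.array([xs.mean(),ys.mean()])
for ns in (['scene'],['top'],['scene','top']):
    r=least_squares(lambda v:np.hstack([c(hullmask(d[n][0],d[n][0]['T'],v[0],v[1],LID))-c(d[n][1]) for n in ns]),[.408,-.309],diff_step=.01);print('lid',ns,r.x.round(4),r.fun.round(2))
# grinder: colour segmentation top: ring
for n,f in(('scene',S),('top',T)):
    im=f['frame'].astype(int);m=(im[...,0]-np.maximum(im[...,1],im[...,2])>60)
    box=np.zeros_like(m);
    if n=='scene': box[235:265,180:215]=1
    else: box[170:205,135:170]=1
    m&=box;ys,xs=np.nonzero(m);print(n,'ring',xs.min(),xs.max(),ys.min(),ys.max(),m.sum(),atz(f,f['T'],[(xs.min()+xs.max())/2,(ys.min()+ys.max())/2],.1275).round(4))
im=S['frame'][225:315,160:235];save({'frame':cv2.resize(im,(600,720)[:2] if 0 else (500,600),interpolation=cv2.INTER_CUBIC)},'gs')
m=hullmask(T,T['T'],.582,-.03,GR);v=T['frame'].copy();ct,_=cv2.findContours(m.astype(np.uint8),0,1);cv2.drawContours(v,ct,-1,(255,0,255),1)
m=hullmask(S,S['T'],.582,-.03,GR);w=S['frame'].copy();ct,_=cv2.findContours(m.astype(np.uint8),0,1);cv2.drawContours(w,ct,-1,(255,0,255),1)
save({'frame':np.hstack([cv2.resize(v[150:230,120:200],(400,400)),cv2.resize(w[235:315,160:240],(400,400))])},'ov')
E
```

```text
(170, 70) (155, 125) (array([ 0.663, -0.108,  0.471]), np.float64(0.001))
(170, 70) (262, 187) (array([ 0.64 , -0.252,  0.427]), np.float64(0.198))
(265, 55) (155, 125) (array([ 0.573, -0.144,  0.524]), np.float64(0.162))
(265, 55) (262, 187) (array([ 0.554, -0.305,  0.453]), np.float64(0.001))
(45, 347) (155, 125) (array([ 0.887,  0.09 , -0.237]), np.float64(0.188))
(45, 347) (262, 187) (array([ 0.743, -0.074, -0.12 ]), np.float64(0.6))
(178, 289) (155, 125) (array([ 0.716, -0.033, -0.043]), np.float64(0.117))
(178, 289) (262, 187) (array([ 0.699, -0.286, -0.288]), np.float64(0.216))Traceback (most recent call last):
  File "<stdin>", line 8, in <module>
IndexError: list index out of range
```

```bash
python3 - <<'E'
from tri import *
S=grab_frame('scene');T=grab_frame('top')
for a in ((45,347),(178,289)):
  for b in ((38,195),(65,210)): print(a,b,tri(S,a,T,b))
d={}
for n,f in(('scene',S),('top',T)):
    L=outline_of('lid_center',n)
    p=np.array([316,228]) if n=='scene' else np.array([255,251])
    o=min(L,key=lambda o:np.linalg.norm(np.array(o['pixel'])-p))
    print(n,o['pixel']); d[n]=(f,o['pixels'])
def c(m): ys,xs=np.nonzero(m);return np.array([xs.mean(),ys.mean()])
for ns in (['scene'],['top'],['scene','top']):
    r=least_squares(lambda v:np.hstack([c(hullmask(d[n][0],d[n][0]['T'],v[0],v[1],LID))-c(d[n][1]) for n in ns]),[.408,-.309],diff_step=.01);print('lid',ns,r.x.round(4),r.fun.round(2))
for n,f in(('scene',S),('top',T)):
    im=f['frame'].astype(int);m=(im[...,0]-np.maximum(im[...,1],im[...,2])>60)
    box=np.zeros_like(m);
    if n=='scene': box[235:265,180:215]=1
    else: box[170:205,135:170]=1
    m&=box;ys,xs=np.nonzero(m);print(n,'ring',xs.min(),xs.max(),ys.min(),ys.max(),m.sum(),atz(f,f['T'],[(xs.min()+xs.max())/2,(ys.min()+ys.max())/2],.1275).round(4))
m=hullmask(T,T['T'],.582,-.03,GR);v=T['frame'].copy();ct,_=cv2.findContours(m.astype(np.uint8),0,1);cv2.drawContours(v,ct,-1,(255,0,255),1)
m=hullmask(S,S['T'],.582,-.03,GR);w=S['frame'].copy();ct,_=cv2.findContours(m.astype(np.uint8),0,1);cv2.drawContours(w,ct,-1,(255,0,255),1)
save({'frame':np.hstack([cv2.resize(v[150:230,120:200],(400,400)),cv2.resize(w[235:315,160:240],(400,400))])},'ov')
E
```

```text
(45, 347) (38, 195) (array([0.601, 0.283, 0.166]), np.float64(0.138))
(45, 347) (65, 210) (array([0.588, 0.25 , 0.146]), np.float64(0.209))
(178, 289) (38, 195) (array([0.522, 0.184, 0.246]), np.float64(0.052))
(178, 289) (65, 210) (array([0.514, 0.149, 0.208]), np.float64(0.004))
scene [314.5, 228.4]
top [254.5, 251.4]
lid ['scene'] [ 0.4078 -0.3092] [-0.04  0.05]
lid ['top'] [ 0.4077 -0.3115] [ 0.02 -0.01]
lid ['scene', 'top'] [ 0.4078 -0.3105] [ 0.13 -0.32 -0.25 -0.04]
scene ring 190 205 242 254 122 [ 0.5824 -0.027   0.1275]
top ring 143 155 178 190 53 [ 0.5827 -0.0318  0.1275]
```

View pics/ov.png

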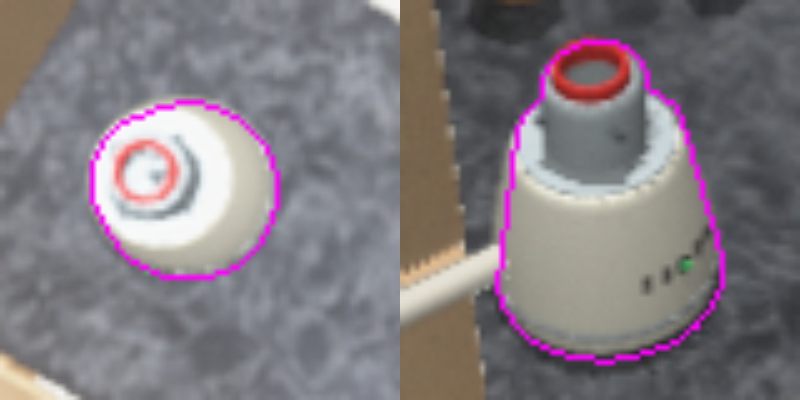

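Emit:
{"name": "move_arm", "arguments": {
  "motion": [
    [[25, 40, 0], [0, 0, 0.1]],
    [[55, 83, 0], [0, 0, 0.2]],
    [[85, 128, 0], [0, 0, 0.3]],
    [[115, 174, -5], [0, 0, 0.4]],
    [[145, 219, -12], [0, 0, 0.5]],
    [[165, 250, -20], [0, 0, 0.545]],
    [[178, 270, -25], [0, 0, 0.545]],
    [[178, 270, -25], [0, 0, 0.545]],
    [[178, 270, -25], [0, 0, 0.545]]
  ],
  "jaw": 85
}}

```text
clock: 3.22
position: [0.407, -0.312, 0.1994]
tool_rot: [3.141, 0.0, 0.92]
force: [1.2, -0.5, 0.1]
grip_width: 0.0853
```

```bash
cat >> h.py <<'E'
from scipy.spatial.transform import Rotation as Ro
def wristT(s,f):
    M=np.eye(4);M[:3,:3]=Ro.from_euler('xyz',s['tool_rot']).as_matrix();M[:3,3]=s['position']
    return M@np.array(f['mount'])
E
python3 - <<'E'
from h import *
s=observe();f=grab_frame('wrist');save(f,'w1');print(s['clock'],s['position'],s['tool_rot'],s['qpos'])
T=wristT(s,f)
for o in outline_of('lid_center','wrist'):
    ys,xs=np.nonzero(o['pixels']);print(o['score'],o['pixel'],xs.min(),xs.max(),ys.min(),ys.max())
print(proj(f,T,[[.4078,-.3105,.046],[.4078,-.3105,0]]))
E
```

```text
3.225 [ 0.40703297 -0.31201095  0.19942509] [3.14145188e+00 3.63756213e-04 9.20209029e-01] [ 0.73080501  0.38386612 -0.24814168  1.90969689  0.12193181  0.86231047
 -0.23008123]
0.78 [306.0, 240.9] 282 331 215 269
0.62 [202.1, 89.2] 175 234 60 120
[[254.08899832 173.71790935]
 [254.13161034 166.4163367 ]]
```

View pics/w1.png

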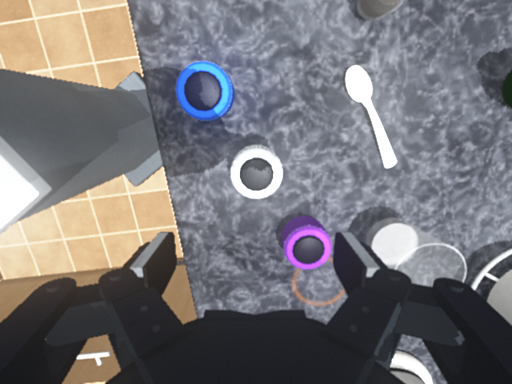

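The white lid is at wrist (257,172), close to the predicted (254,173). Next I'll refine that.

```bash
python3 - <<'E'
from h import *
s=observe();f=grab_frame('wrist');T=wristT(s,f);im=f['frame'].astype(int)
m=(im.min(2)>150);m[:135]=0;m[210:]=0;m[:,:220]=0;m[:,295:]=0
n,l,st,c=cv2.connectedComponentsWithStats(m.astype(np.uint8));k=1+st[1:,4].argmax();ct=cv2.findContours((l==k).astype(np.uint8),0,1)[0][0]
(e,ax,_)=cv2.fitEllipse(ct);print(st[k],e,ax)
for z in(.037,.046):print(atz(f,T,e,z))
def cc(v):
    mm=hullmask(f,T,v[0],v[1],LID);ys,xs=np.nonzero(mm);return np.array([xs.min()+xs.max(),ys.min()+ys.max()])/2
print(cc([.4078,-.3105]),(st[k][0]+st[k][2]/2-.5,st[k][1]+st[k][3]/2-.5))
E
```

```text
[ 222  145   73   62 1731] (256.9752197265625, 175.03024291992188) (57.36824417114258, 65.71170806884766)
[ 0.40827867 -0.31564836  0.037     ]
[ 0.40940874 -0.31401669  0.046     ]
[254. 170.] (np.float64(258.0), np.float64(175.5))
```

```bash
python3 - <<'E'
from h import *
s=observe();f=grab_frame('wrist');T=wristT(s,f);im=f['frame'].astype(int)
for t in (180,200,215,230):
    m=(im.min(2)>t);m[:135]=0;m[210:]=0;m[:,:220]=0;m[:,295:]=0
    m=cv2.morphologyEx(m.astype(np.uint8),cv2.MORPH_OPEN,np.ones((3,3)))
    n,l,st,c=cv2.connectedComponentsWithStats(m);k=1+st[1:,4].argmax();ct=max(cv2.findContours((l==k).astype(np.uint8),0,1)[0],key=len)
    (e,ax,_)=cv2.fitEllipse(ct);print(t,st[k],e,ax,atz(f,T,e,.042))
# blue and purple in wrist vs others as a calibration check
v=f['frame'].copy()
ct,_=cv2.findContours(hullmask(f,T,.4078,-.3105,LID).astype(np.uint8),0,1);cv2.drawContours(v,ct,-1,(255,0,0),1)
ct,_=cv2.findContours(hullmask(f,T,.4105,-.3115,LID).astype(np.uint8),0,1);cv2.drawContours(v,ct,-1,(0,255,0),1)
save({'frame':cv2.resize(v[130:220,210:310],(700,630)[:2],interpolation=cv2.INTER_NEAREST)[:600]},'w1o')
E
```

```text
180 [ 231  145   52   54 1294] (256.3184509277344, 172.35888671875) (51.48631286621094, 51.85695266723633) [ 0.41028504 -0.31162768  0.042     ]
200 [ 231  147   52   52 1204] (256.3574523925781, 172.73243713378906) (50.259376525878906, 51.432594299316406) [ 0.41005103 -0.31201234  0.042     ]
215 [ 231  148   52   51 1157] (256.3171081542969, 172.9338836669922) (49.46722412109375, 51.3187255859375) [ 0.40986732 -0.31217619  0.042     ]
230 [ 231  149   52   49 1111] (256.4023742675781, 173.0687713623047) (48.67953109741211, 51.09131622314453) [ 0.40984936 -0.31236592  0.042     ]
```

View pics/w1o.png

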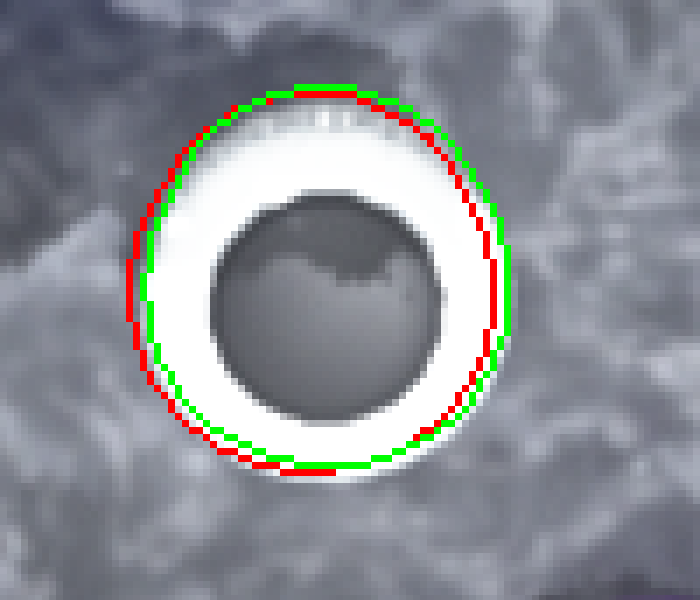

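Emit:
{"name": "move_arm", "arguments": {
  "motion": [
    [[3, 0, -40], [0, 0, 0]],
    [[3, 0, -85], [0, 0, 0]],
    [[3, 0, -125], [0, 0, 0]],
    [[3, 0, -150], [0, 0, 0]],
    [[3, 0, -161], [0, 0, 0]],
    [[3, 0, -161], [0, 0, 0]]
  ]
}}

```text
clock: 4.18
position: [0.4103, -0.3115, 0.0382]
tool_rot: [-3.141, 0.0, 0.92]
force: [-0.1, 0.3, 1.1]
grip_width: 0.0849
```

```bash
python3 - <<'E'
from h import *
f=grab_frame('wrist');save(f,'w2')
E
```

```text
(no output)
```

View pics/w2.png

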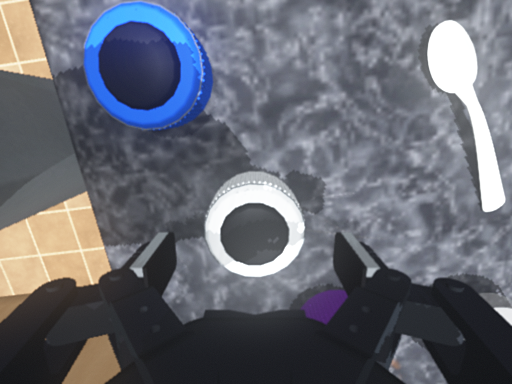

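The lid sits centred between the pads at (255,230). Closing.

Emit:
{"name": "move_arm", "arguments": {
  "motion": [
    [[0, 0, 0], [0, 0, 0]],
    [[0, 0, 0], [0, 0, 0]],
    [[0, 0, 0], [0, 0, 0]],
    [[0, 0, 0], [0, 0, 0]],
    [[0, 0, 0], [0, 0, 0]],
    [[0, 0, 0], [0, 0, 0]]
  ],
  "jaw": 50,
  "grip_force": 70
}}

```text
clock: 4.97
position: [0.4104, -0.3114, 0.0383]
tool_rot: [-3.141, 0.0, 0.921]
force: [0.8, -0.1, 0.0]
grip_width: 0.0498
```

```bash
python3 - <<'E'
from h import *
s=observe();f=grab_frame('wrist');save(f,'w3');T=wristT(s,f);print(s['position'],s['clock'])
print(proj(f,T,[[.4103,-.3115,.046]]))
E
```

```text
[ 0.41035037 -0.31137946  0.03826224] 4.975
[[254.32492084 235.19686494]]
```

View pics/w3.png

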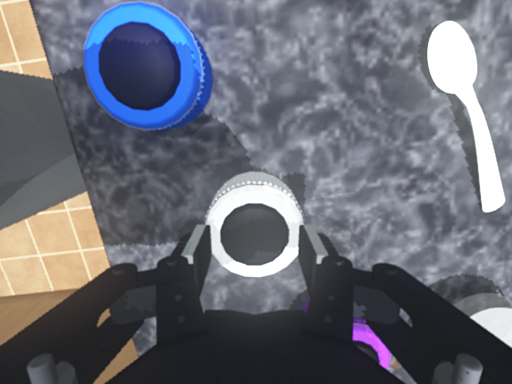

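```bash
python3 - <<'E'
from h import *
s=observe();f=grab_frame('wrist');T=wristT(s,f);print(f['fx'],f['dist'],s['grip_width'],s['joint_efforts'].round(2))
v=f['frame'].copy()
R=Ro.from_euler('xyz',s['tool_rot']).as_matrix()
for z,c in((.0,(255,0,0)),(.037,(0,255,0)),(.046,(0,0,255))):
    r=.031 if z<.04 else .027
    P=prof(s['position'][0],s['position'][1],[(r,z)])[0]
    cv2.polylines(v,[proj(f,T,P).astype(np.int32).reshape(-1,1,2)],True,c,1)
for g in(.050,.062,.085):
  for y in(-g/2,g/2):
    for x in (-.011,.011):
        a,b=proj(f,T,[s['position']+R@[x,y,0],s['position']+R@[x,y,.025]]).astype(int);cv2.line(v,tuple(map(int,a)),tuple(map(int,b)),(255,255,0),1)
save({'frame':cv2.resize(v[150:330,140:380],(800,600),interpolation=cv2.INTER_CUBIC)},'w3o')
f=grab_frame('scene');save({'frame':cv2.resize(f['frame'][190:270,270:370],(750,600),interpolation=cv2.INTER_CUBIC)},'s3')
E
```

```text
266.39749569524196 [-0.00679269  0.          0.          0.          0.        ] 0.049999049619544454 [ 1.000e-02 -8.738e+01 -1.050e+00 -2.059e+01  1.000e-02  0.000e+00
  0.000e+00]
```

View pics/w3o.png

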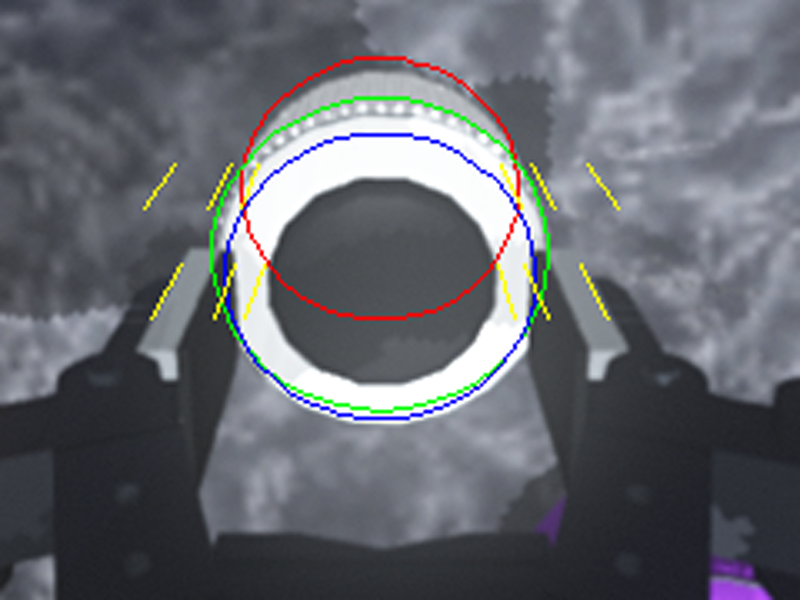

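View pics/s3.png

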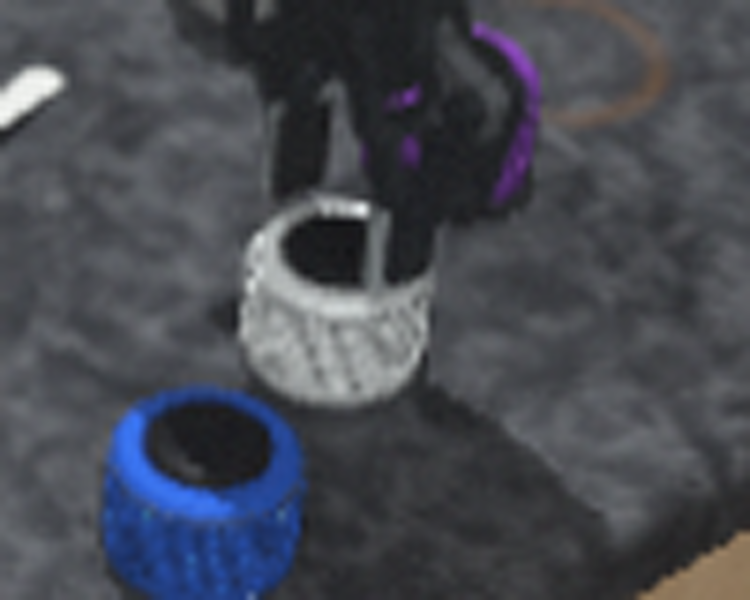

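```bash
python3 - <<'E'
from h import *
s=observe();R=Ro.from_euler('xyz',s['tool_rot']).as_matrix();f=grab_frame('scene')
v=f['frame'][190:270,270:370];v=cv2.resize(v,(750,600),interpolation=cv2.INTER_CUBIC)
for zt,c in((.025,(255,0,0)),(0,(0,255,0)),(-.023,(255,255,0)),(-.012,(0,255,255))):
  for sg in(-1,1):
    P=[s['position']+R@[x,sg*y,zt] for x,y in((-.011,.025),(.011,.025),(.011,.035),(-.011,.035))]
    p=(proj(f,f['T'],P)-[270,190])*7.5+3
    cv2.polylines(v,[p.astype(np.int32).reshape(-1,1,2)],True,c,1)
save({'frame':v},'s3o')
E
```

```text
(no output)
```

View pics/s3o.png

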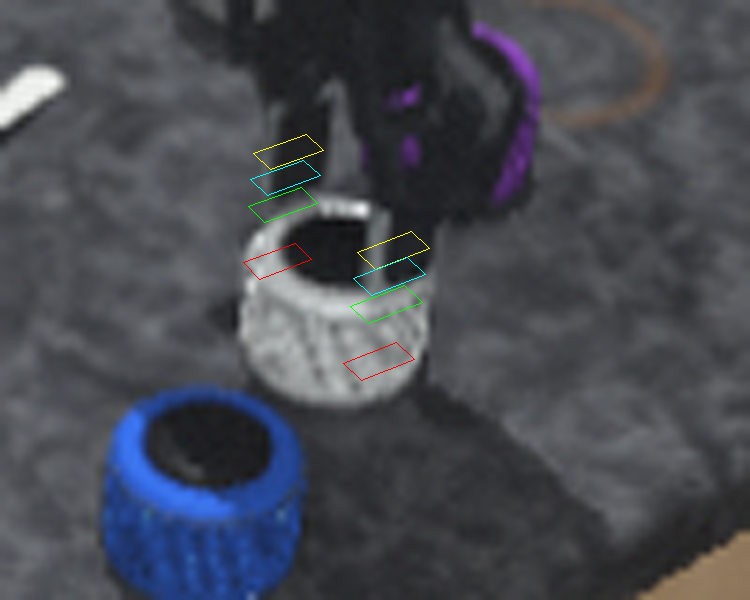

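```bash
python3 - <<'E'
from h import *
f=grab_frame('scene');im=cv2.imread('pics/scene0.png')
R=Ro.from_euler('xyz',[-3.1405,0,.3758]).as_matrix();p0=np.array([.22924,-.58109,.22374])
v=cv2.resize(im[40:160,380:500],(600,600),interpolation=cv2.INTER_CUBIC)
for zt,c in((.025,(0,0,255)),(0,(0,255,0)),(-.023,(0,255,255)),(-.048,(255,0,255))):
  for sg in(-1,1):
    P=[p0+R@[x,sg*y,zt] for x,y in((-.011,.0425),(.011,.0425),(.011,.055),(-.011,.055))]
    p=(proj(f,f['T'],P)-[380,40])*5+2
    cv2.polylines(v,[p.astype(np.int32).reshape(-1,1,2)],True,c,1)
w=grab_frame('wrist');im=cv2.imread('pics/wrist0.png');T=np.eye(4);T[:3,:3]=R;T[:3,3]=p0;T=T@np.array(w['mount'])
for zt,c in((.025,(0,0,255)),(0,(0,255,0)),(-.023,(0,255,255)),(-.048,(255,0,255))):
  for sg in(-1,1):
    P=[p0+R@[x,sg*y,zt] for x,y in((-.011,.0425),(.011,.0425),(.011,.055),(-.011,.055))]
    cv2.polylines(im,[proj(w,T,P).astype(np.int32).reshape(-1,1,2)],True,c,1)
cv2.imwrite('pics/cmp.png',np.hstack([v[:384],cv2.resize(im[180:360,80:430],(0,0),fx=1,fy=1).repeat(1,0) if 0 else cv2.copyMakeBorder(im[180:360,100:400][:, :200],0,204,0,0,cv2.BORDER_CONSTANT)]))
cv2.imwrite('pics/cmp2.png',cv2.resize(im[160:360,80:430],(800,457)))
cv2.imwrite('pics/cmp1.png',v)
E
```

```text
(no output)
```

View pics/cmp1.png

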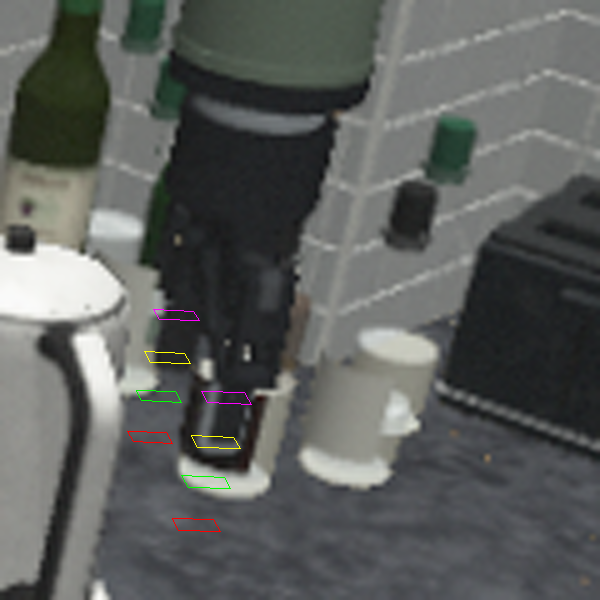

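View pics/cmp2.png

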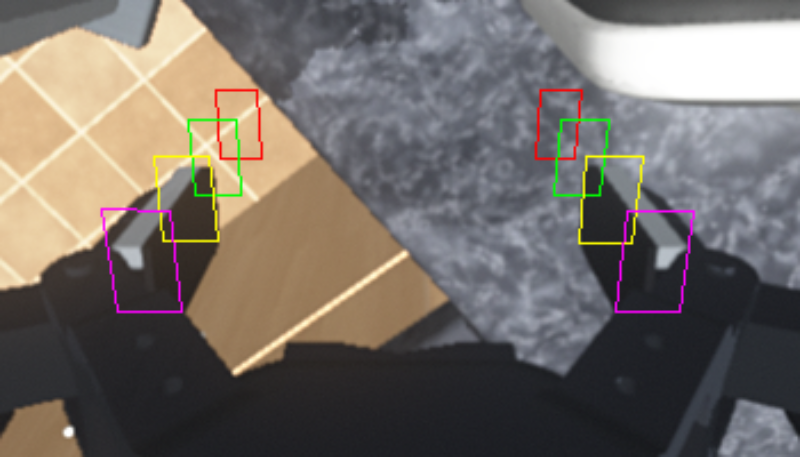

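The wrist and scene views both show the real fingertips about 25–40 mm farther back than the stated 25 mm ahead, so the jaws closed just above the lid. I'll reopen and descend in stages, watching force.

Emit:
{"name": "move_arm", "arguments": {
  "motion": [
    [[0, 0, 0], [0, 0, 0]],
    [[0, 0, 0], [0, 0, 0]],
    [[0, 0, 0], [0, 0, 0]],
    [[0, 0, -8], [0, 0, 0]],
    [[0, 0, -16], [0, 0, 0]],
    [[0, 0, -22], [0, 0, 0]],
    [[0, 0, -22], [0, 0, 0]]
  ],
  "jaw": 85,
  "grip_force": 70
}}

```text
clock: 6.15
position: [0.4101, -0.3111, 0.0157]
tool_rot: [-3.141, 0.0, 0.921]
force: [-0.4, 1.1, -0.4]
grip_width: 0.0849
```

```bash
python3 - <<'E'
from h import *
s=observe();f=grab_frame('wrist');g=grab_frame('scene');print(s['position'],s['force'])
a=cv2.resize(f['frame'][150:330,140:380],(400,300));R=Ro.from_euler('xyz',s['tool_rot']).as_matrix()
v=cv2.resize(g['frame'][190:270,270:370],(500,400),interpolation=cv2.INTER_CUBIC)
for zt,c in((0,(0,255,0)),(-.023,(255,255,0))):
  for sg in(-1,1):
    P=[s['position']+R@[x,sg*y,zt] for x,y in((-.011,.0425),(.011,.0425),(.011,.055),(-.011,.055))]
    cv2.polylines(v,[((proj(g,g['T'],P)-[270,190])*5+2).astype(np.int32).reshape(-1,1,2)],True,c,1)
save({'frame':np.hstack([cv2.resize(a,(300,400)),v])},'w4')
E
```

```text
[ 0.41008473 -0.31113328  0.01566582] [-0.36738053  1.13108657 -0.43140209]
```

View pics/w4.png

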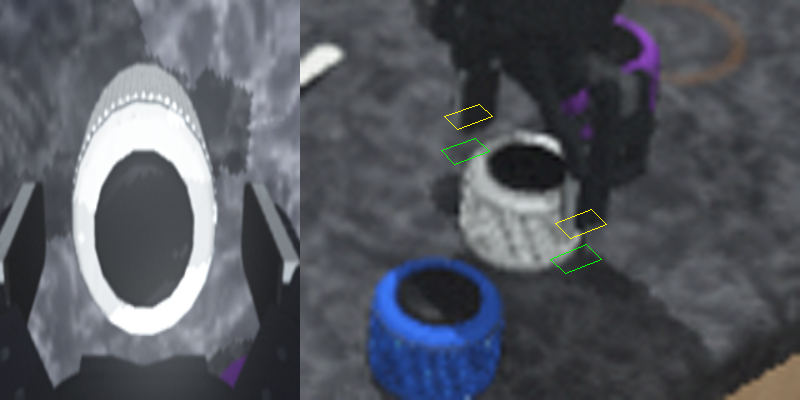

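Emit:
{"name": "move_arm", "arguments": {
  "motion": [
    [[0, 0, -7], [0, 0, 0]],
    [[0, 0, -14], [0, 0, 0]],
    [[0, 0, -20], [0, 0, 0]],
    [[0, 0, -20], [0, 0, 0]]
  ]
}}

```text
clock: 6.75
position: [0.4101, -0.3112, -0.0043]
tool_rot: [-3.141, 0.0, 0.921]
force: [0.2, -0.1, 0.6]
grip_width: 0.0849
```

Emit:
{"name": "move_arm", "arguments": {
  "motion": [
    [[0, 0, 0], [0, 0, 0]],
    [[0, 0, 0], [0, 0, 0]],
    [[0, 0, 0], [0, 0, 0]],
    [[0, 0, 0], [0, 0, 0]],
    [[0, 0, 0], [0, 0, 0]]
  ],
  "jaw": 50,
  "grip_force": 70
}}

```text
clock: 7.38
position: [0.4104, -0.3114, -0.0029]
tool_rot: [3.141, 0.0, 0.921]
force: [-3.9, 3.4, 17.2]
grip_width: 0.0608
```

```bash
python3 - <<'E'
from h import *
s=observe();f=grab_frame('wrist');g=grab_frame('scene');print(s['position'],s['force'],s['grip_width'])
a=cv2.resize(f['frame'][150:330,140:380],(400,300))
v=cv2.resize(g['frame'][190:270,270:370],(500,400),interpolation=cv2.INTER_CUBIC)
save({'frame':np.hstack([cv2.resize(a,(300,400)),v])},'w5')
E
```

```text
[ 0.4104284  -0.31141648 -0.00289852] [-3.86860411  3.42527357 17.191352  ] 0.06082357552914965
```

View pics/w5.png

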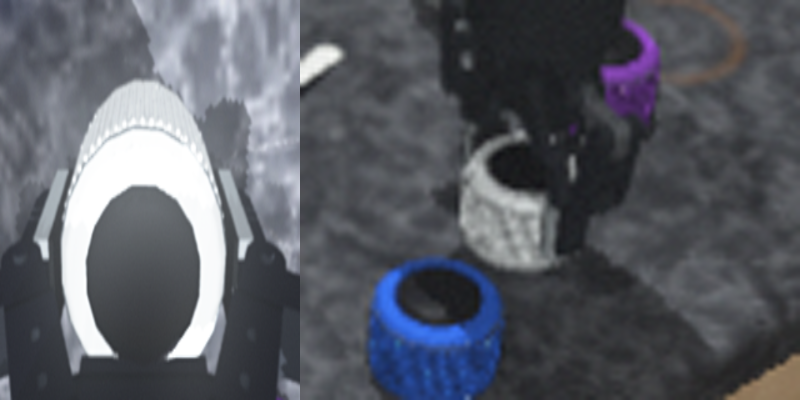

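Gripped at 60.8 mm. Lifting, then carrying it to a viewing point beside the grinder.

Emit:
{"name": "move_arm", "arguments": {
  "motion": [
    [[0, 0, 20], [0, 0, 0]],
    [[0, 0, 60], [0, 0, 0]],
    [[5, 8, 105], [0, 0, 0.05]],
    [[22, 37, 145], [0, 0, 0.13]],
    [[45, 76, 165], [0, 0, 0.23]],
    [[68, 115, 168], [0, 0, 0.33]],
    [[91, 154, 168], [0, 0, 0.43]],
    [[110, 188, 168], [0, 0, 0.53]],
    [[123, 210, 168], [0, 0, 0.6]],
    [[130, 221, 168], [0, 0, 0.6]],
    [[130, 221, 168], [0, 0, 0.6]],
    [[130, 221, 168], [0, 0, 0.6]]
  ]
}}

```text
clock: 8.98
position: [0.5398, -0.0917, 0.1642]
tool_rot: [-3.141, 0.001, 1.518]
force: [0.4, -0.4, -0.5]
grip_width: 0.0611
```

```bash
python3 - <<'E'
from h import *
s=observe();f=grab_frame('wrist');save(f,'w6');T=wristT(s,f);print(s['clock'],s['position'],s['tool_rot'],s['force'],s['grip_width'],s['qpos'].round(2))
print(proj(f,T,[[.5825,-.029,.128]]))
g=grab_frame('scene');save(g,'s6')
im=f['frame'].astype(int);m=(im[...,0]-np.maximum(im[...,1],im[...,2])>60);ys,xs=np.nonzero(m);print(m.sum(),xs.min(),xs.max(),ys.min(),ys.max())
E
```

```text
8.975 [ 0.53979891 -0.09173097  0.16418691] [-3.14105889e+00  6.67201683e-04  1.51836613e+00] [ 0.44724552 -0.35288842 -0.46344726] 0.06105538909642156 [ 0.37  0.5  -0.43  1.85  0.27  0.85 -0.24]
[[313.99072885 119.0352572 ]]
1057 291 511 96 343
```

View pics/w6.png

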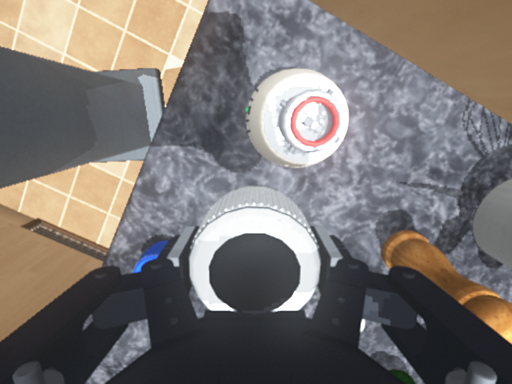

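View pics/s6.png

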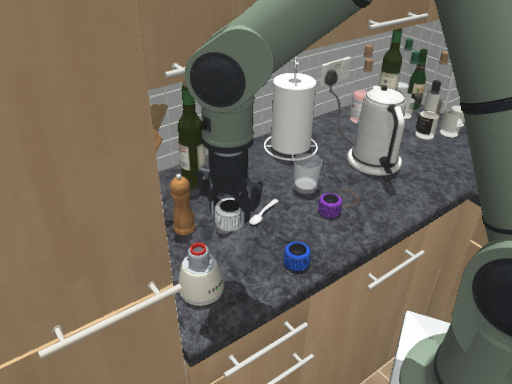

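```bash
python3 - <<'E'
from h import *
s=observe();f=grab_frame('wrist');T=wristT(s,f)
im=f['frame'].astype(int);m=(im[...,0]-np.maximum(im[...,1],im[...,2])>50);m[:90]=0;m[155:]=0;m[:,:280]=0;m[:,350:]=0
ct=max(cv2.findContours(m.astype(np.uint8),0,1)[0],key=len);e,ax,_=cv2.fitEllipse(ct);print('ring',e,ax,atz(f,T,e,.128))
# held-lid top (dark window / white)
v=f['frame'].copy();R=Ro.from_euler('xyz',s['tool_rot']).as_matrix()
# model: lid at tool (dx,0), bottom at z=TCP+.003
for (dx,c) in((0,(255,0,0)),(.004,(0,255,0)),(-.004,(255,255,0))):
    p=s['position']+R@[dx,0,0]
    P=prof(p[0],p[1],[(.031,p[2]+.003),(.031,p[2]+.040)])
    for q in P: cv2.polylines(v,[proj(f,T,q).astype(np.int32).reshape(-1,1,2)],True,c,1)
for x,y,c in((.5825,-.029,(0,255,0)),(*atz(f,T,e,.128)[:2],(255,0,255))):
    for q in prof(x,y,[(.036,.085),(.0505,0),(.017,.128),(.0225,.116)]): cv2.polylines(v,[proj(f,T,q).astype(np.int32).reshape(-1,1,2)],True,c,1)
save({'frame':cv2.resize(v[50:330,150:390],(600,700))[:600] if 0 else np.hstack([cv2.resize(v[60:180,230:360],(433,400)),cv2.resize(v[180:330,170:340],(367,400))[:, :367]])},'w6o')
E
```

```text
ring (314.4711608886719, 121.43753051757812) (46.3986701965332, 49.57835388183594) [ 0.58298693 -0.03039532  0.128     ]
```

View pics/w6o.png

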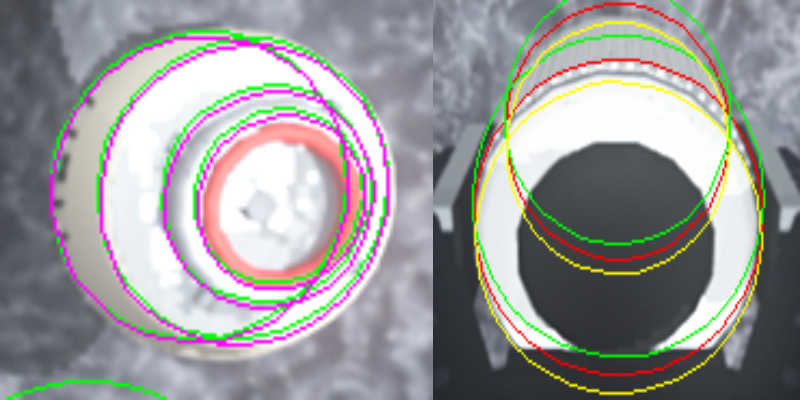

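```bash
python3 - <<'E'
from h import *
s=observe();f=grab_frame('wrist');T=wristT(s,f)
R=Ro.from_euler('xyz',s['tool_rot']).as_matrix()
save({'frame':np.hstack([cv2.resize(f['frame'][180:260,200:310],(550,400),interpolation=cv2.INTER_CUBIC)])},'w6z')
for dx in(0,-.002,-.004):
  for dz in(0,.003,.006):
    p=s['position']+R@[dx,0,0]
    P=[proj(f,T,q)[:,1].min().round(1) for q in prof(p[0],p[1],[(.031,p[2]+dz),(.031,p[2]+dz+.037)],180)]
    print(dx,dz,P)
print(np.diff(cv2.GaussianBlur(f['frame'],(1,3),0)[180:215,255].mean(1)).round(0), f['frame'][180:220,252:258].mean((1,2)).round(0))
E
```

```text
0 0 [np.float64(180.4), np.float64(200.0)]
0 0.003 [np.float64(181.7), np.float64(202.1)]
0 0.006 [np.float64(183.0), np.float64(204.3)]
-0.002 0 [np.float64(183.8), np.float64(204.3)]
-0.002 0.003 [np.float64(185.1), np.float64(206.5)]
-0.002 0.006 [np.float64(186.5), np.float64(208.8)]
-0.004 0 [np.float64(187.1), np.float64(208.5)]
-0.004 0.003 [np.float64(188.5), np.float64(210.8)]
-0.004 0.006 [np.float64(189.9), np.float64(213.2)]
[-10.  -5.  -4.  -1.  13.  29.  26.   9.  -0.  -1.   0.   0.   1.   1.
   1.   1.  -1.   0.   0.  -1.   1.  12.  20.  13.  -8. -31. -18.  25.
  32.  10.   0.  -0.   0.   1.] [135. 127. 122. 118. 116. 127. 162. 191. 194. 194. 194. 194. 194. 196.
 196. 196. 196. 195. 194. 193. 193. 193. 204. 224. 237. 240. 204. 156.
 209. 247. 249. 248. 249. 249. 250. 251. 253. 254. 254. 254.]
```

View pics/w6z.png

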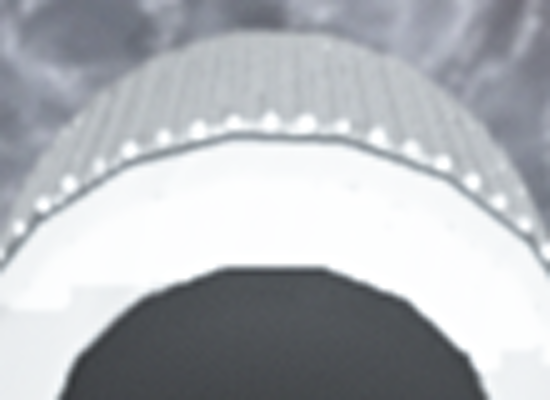

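Emit:
{"name": "move_arm", "arguments": {
  "motion": [
    [[20, 30, 0], [0, 0, 0]],
    [[37, 55, 0], [0, 0, 0]],
    [[43, 63, -8], [0, 0, 0]],
    [[43, 63, -20], [0, 0, 0]],
    [[43, 63, -27], [0, 0, 0]],
    [[43, 63, -27], [0, 0, 0]]
  ]
}}

```text
clock: 9.93
position: [0.5827, -0.0283, 0.1366]
tool_rot: [-3.14, 0.0, 1.52]
force: [-0.6, 0.4, 0.2]
grip_width: 0.0605
```

```bash
python3 - <<'E'
from h import *
s=observe();f=grab_frame('wrist');g=grab_frame('scene');print(s['clock'],s['position'],s['force'],s['moment'])
t=grab_frame('top');a=cv2.resize(g['frame'][210:310,160:240],(400,500),interpolation=cv2.INTER_CUBIC);b=cv2.resize(f['frame'],(400,300));c=cv2.resize(t['frame'][150:230,115:221],(400,200))
save({'frame':np.hstack([a,np.vstack([b,c])])},'s7')
E
```

```text
9.925 [ 0.58265221 -0.02834677  0.13658962] [-0.55215654  0.43175613  0.23986585] [ 0.04862568 -0.02441971 -0.02686027]
```

View pics/s7.png

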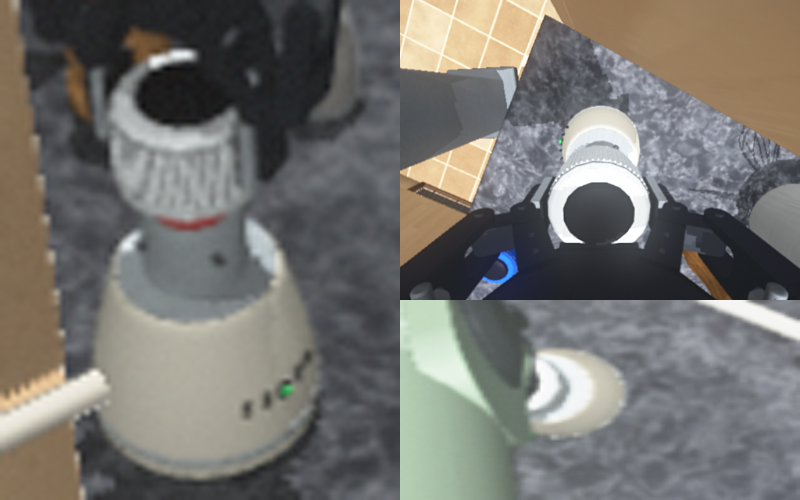

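```bash
python3 - <<'E'
from h import *
s=observe();g=grab_frame('scene');f=grab_frame('wrist');p=s['position']
v=g['frame'].copy();v=cv2.resize(v[210:310,160:240],(480,600),interpolation=cv2.INTER_CUBIC)
def dr(pts,c): cv2.polylines(v,[((proj(g,g['T'],pts)-[160,210])*6+2.5).astype(np.int32).reshape(-1,1,2)],True,c,1)
b=p[2]+.003
for q in prof(p[0],p[1]-.0015,[(.031,b),(.031,b+.037)]): dr(q,(255,0,0))
for q in prof(.5828,-.0298,[(.0225,.085),(.0225,.110),(.036,.085),(.0505,0)]): dr(q,(0,255,0))
save({'frame':v},'s7o')
E
```

```text
(no output)
```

View pics/s7o.png

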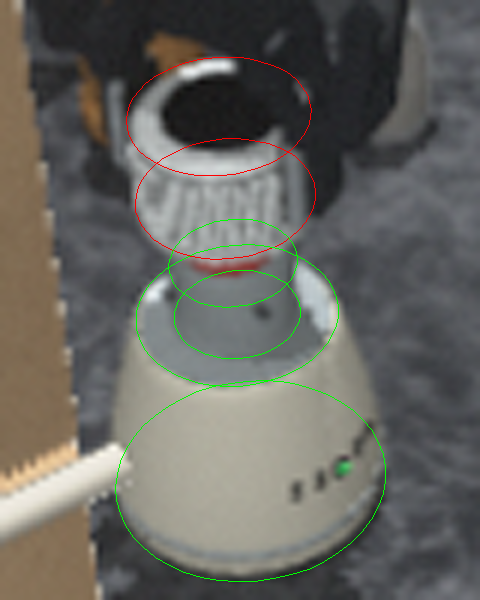

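Emit:
{"name": "move_arm", "arguments": {
  "motion": [
    [[0, 0, -5], [0, 0, 0]],
    [[0, 0, -10], [0, 0, 0]],
    [[0, 0, -15], [0, 0, 0]],
    [[0, 0, -15], [0, 0, 0]]
  ]
}}

```text
clock: 10.68
position: [0.5831, -0.0274, 0.1217]
tool_rot: [-3.141, -0.0, 1.521]
force: [0.4, 0.6, -2.0]
grip_width: 0.0611
```

Emit:
{"name": "move_arm", "arguments": {
  "motion": [
    [[0, 0, -3], [0, 0, 0]],
    [[0, 0, -6], [0, 0, 0]],
    [[0, 0, -6], [0, 0, 0]]
  ]
}}

```text
clock: 11.05
position: [0.5832, -0.0274, 0.1161]
tool_rot: [-3.141, 0.0, 1.521]
force: [0.2, -0.6, -0.6]
grip_width: 0.0611
```

```bash
python3 - <<'E'
from h import *
s=observe();print(s['clock'],s['position'],s['tool_rot'],s['force'],s['moment'])
E
```

```text
11.05 [ 0.58321785 -0.02742194  0.11605588] [-3.14118384e+00  3.39266518e-05  1.52072221e+00] [ 0.23034033 -0.60630975 -0.58957336] [ 0.04685874  0.02607602 -0.06099393]
```

Emit:
{"name": "move_arm", "arguments": {
  "motion": [
    [[0, 0, -2], [0, 0, 0]],
    [[0, 0, -4], [0, 0, 0]],
    [[0, 0, -6], [0, 0, 0]],
    [[0, 0, -6], [0, 0, 0]]
  ]
}}

```text
clock: 11.55
position: [0.5836, -0.0277, 0.1102]
tool_rot: [3.141, 0.0, 1.52]
force: [3.8, -3.2, -2.2]
grip_width: 0.0607
```

Emit:
{"name": "move_arm", "arguments": {
  "motion": [
    [[0, 0, -2], [0, 0, 0]],
    [[0, 0, -4], [0, 0, 0]],
    [[0, 0, -4], [0, 0, 0]]
  ]
}}

```text
clock: 11.92
position: [0.5837, -0.0277, 0.1068]
tool_rot: [3.141, 0.0, 1.52]
force: [1.1, -4.5, 10.2]
grip_width: 0.0606
```

Contact at 10 N, TCP z 0.107, which matches the pin tops. Now I'll turn the lid under light pressure, checking as I go.

Emit:
{"name": "move_arm", "arguments": {
  "motion": [
    [[0.5, -0.5, -0.3], [0, 0, 0.07]],
    [[0.5, -0.5, -0.3], [0, 0, 0.14]],
    [[0.5, -0.5, -0.3], [0, 0, 0.21]],
    [[0.5, -0.5, -0.3], [0, 0, 0.28]],
    [[0.5, -0.5, -0.3], [0, 0, 0.28]]
  ]
}}

```text
clock: 12.55
position: [0.5843, -0.0275, 0.1067]
tool_rot: [3.141, -0.0, 1.802]
force: [0.3, -1.0, 12.7]
grip_width: 0.0608
```

```bash
cat > o.py <<'E'
from h import *
s=observe();print(s['clock'],s['position'].round(4),s['tool_rot'].round(3),s['force'].round(1),s['moment'].round(2),s['qpos'][6].round(2),s['grip_width'].round(4))
E
python3 o.py
```

```text
Traceback (most recent call last):
  File "o.py", line 2, in <module>
    s=observe();print(s['clock'],s['position'].round(4),s['tool_rot'].round(3),s['force'].round(1),s['moment'].round(2),s['qpos'][6].round(2),s['grip_width'].round(4))
                                                                                                                                              ^^^^^^^^^^^^^^^^^^^^^
AttributeError: 'float' object has no attribute 'round'
```

Emit:
{"name": "move_arm", "arguments": {
  "motion": [
    [[0, 0, 0], [0, 0, 0.07]],
    [[0, 0, 0], [0, 0, 0.14]],
    [[0, 0, 0], [0, 0, 0.21]],
    [[0, 0, 0], [0, 0, 0.28]],
    [[0, 0, 0], [0, 0, 0.28]]
  ]
}}

```text
clock: 13.18
position: [0.584, -0.0274, 0.1066]
tool_rot: [3.141, -0.0, 2.082]
force: [-1.9, -0.3, 13.6]
grip_width: 0.0609
```

```bash
sed -i "s/,s\['grip_width'\].round(4)//" o.py; python3 o.py
```

```text
13.175 [ 0.584  -0.0274  0.1066] [ 3.141 -0.     2.082] [-1.9 -0.3 13.6] [-0.23  0.41  0.13] 0.08
```

Emit:
{"name": "move_arm", "arguments": {
  "motion": [
    [[-0.2, 0, 0], [0, 0, 0.07]],
    [[-0.2, 0, 0], [0, 0, 0.14]],
    [[-0.2, 0, 0], [0, 0, 0.21]],
    [[-0.2, 0, 0], [0, 0, 0.28]],
    [[-0.2, 0, 0], [0, 0, 0.28]]
  ]
}}

```text
clock: 13.8
position: [0.5838, -0.0277, 0.1067]
tool_rot: [3.141, 0.0, 2.362]
force: [-1.6, -2.3, 14.2]
grip_width: 0.0609
```

```bash
python3 o.py
```

```text
13.8 [ 0.5838 -0.0277  0.1067] [3.141 0.    2.362] [-1.6 -2.3 14.2] [-0.54  0.44  0.18] 0.31
```

Emit:
{"name": "move_arm", "arguments": {
  "motion": [
    [[-0.4, -0.2, 0.2], [0, 0, 0.07]],
    [[-0.4, -0.2, 0.2], [0, 0, 0.14]],
    [[-0.4, -0.2, 0.2], [0, 0, 0.21]],
    [[-0.4, -0.2, 0.2], [0, 0, 0.28]],
    [[-0.4, -0.2, 0.2], [0, 0, 0.28]]
  ]
}}

```text
clock: 14.42
position: [0.583, -0.0281, 0.1059]
tool_rot: [-3.141, -0.001, 2.64]
force: [0.9, -2.3, -0.5]
grip_width: 0.0608
```

```bash
python3 o.py
```

```text
14.425 [ 0.583  -0.0281  0.1059] [-3.141e+00 -1.000e-03  2.640e+00] [ 0.9 -2.3 -0.5] [-0.57 -0.19 -0.01] 0.55
```

Contact force vanished at yaw 2.64, so the keyways appear aligned. Pressing down.

Emit:
{"name": "move_arm", "arguments": {
  "motion": [
    [[0, 0, -2], [0, 0, 0]],
    [[0, 0, -4], [0, 0, 0]],
    [[0, 0, -4], [0, 0, 0]]
  ]
}}

```text
clock: 14.8
position: [0.5833, -0.028, 0.1019]
tool_rot: [3.142, 0.0, 2.64]
force: [4.6, -2.2, -4.5]
grip_width: 0.0608
```

```bash
python3 o.py
```

```text
14.8 [ 0.5833 -0.028   0.1019] [3.142 0.    2.64 ] [ 4.6 -2.2 -4.5] [-0.45 -0.94  0.09] 0.54
```

Emit:
{"name": "move_arm", "arguments": {
  "motion": [
    [[0.4, -0.3, -2], [0, 0, 0]],
    [[0.4, -0.3, -4], [0, 0, 0]],
    [[0.4, -0.3, -6], [0, 0, 0]],
    [[0.4, -0.3, -8], [0, 0, 0]],
    [[0.4, -0.3, -8], [0, 0, 0]]
  ]
}}

```text
clock: 15.42
position: [0.5835, -0.0284, 0.0939]
tool_rot: [-3.141, -0.0, 2.641]
force: [1.5, -0.8, -1.4]
grip_width: 0.0608
```

```bash
python3 o.py
```

```text
15.425 [ 0.5835 -0.0284  0.0939] [-3.141 -0.     2.641] [ 1.5 -0.8 -1.4] [-0.25 -0.35  0.02] 0.54
```

Emit:
{"name": "move_arm", "arguments": {
  "motion": [
    [[0.2, 0, -2], [0, 0, 0]],
    [[0.2, 0, -4], [0, 0, 0]],
    [[0.2, 0, -6], [0, 0, 0]],
    [[0.2, 0, -6], [0, 0, 0]],
    [[0.2, 0, -6], [0, 0, 0]]
  ]
}}

```text
clock: 16.05
position: [0.5838, -0.0284, 0.0882]
tool_rot: [-3.141, -0.0, 2.641]
force: [-0.3, -1.8, 3.0]
grip_width: 0.0609
```

```bash
python3 o.py
```

```text
16.05 [ 0.5838 -0.0284  0.0882] [-3.141 -0.     2.641] [-0.3 -1.8  3. ] [-0.18  0.26  0.02] 0.53
```

Emit:
{"name": "move_arm", "arguments": {
  "motion": [
    [[0, 0, -1], [0, 0, 0]],
    [[0, 0, -2], [0, 0, 0]],
    [[0, 0, -3], [0, 0, 0]],
    [[0, 0, -3], [0, 0, 0]],
    [[0, 0, -3], [0, 0, 0]]
  ]
}}

```text
clock: 16.68
position: [0.5838, -0.0284, 0.0853]
tool_rot: [-3.142, -0.0, 2.641]
force: [-2.5, -2.5, 5.1]
grip_width: 0.0609
```

```bash
python3 o.py
```

```text
16.675 [ 0.5838 -0.0284  0.0853] [-3.142 -0.     2.641] [-2.5 -2.5  5.1] [-0.22  0.42  0.02] 0.53
```

Emit:
{"name": "move_arm", "arguments": {
  "motion": [
    [[-0.2, -0.1, -0.7], [0, 0, 0]],
    [[-0.2, -0.1, -1.4], [0, 0, 0]],
    [[-0.2, -0.1, -1.4], [0, 0, 0]],
    [[-0.2, -0.1, -1.4], [0, 0, 0]]
  ]
}}

```text
clock: 17.18
position: [0.5839, -0.0284, 0.0852]
tool_rot: [-3.141, 0.001, 2.641]
force: [-9.3, -1.7, 28.2]
grip_width: 0.0608
```

```bash
python3 o.py
```

```text
17.175 [ 0.5839 -0.0284  0.0852] [-3.141e+00  1.000e-03  2.641e+00] [-9.3 -1.7 28.2] [-0.46  2.    0.03] 0.53
```

Emit:
{"name": "move_arm", "arguments": {
  "motion": [
    [[-0.4, 0, 0.2], [0, 0, 0]],
    [[-0.6, 0, 0.2], [0, 0, 0]],
    [[-0.6, 0, 0.2], [0, 0, 0]]
  ]
}}

```text
clock: 17.55
position: [0.5839, -0.0284, 0.0852]
tool_rot: [3.141, 0.002, 2.641]
force: [-3.0, -2.0, 20.9]
grip_width: 0.0607
```

```bash
python3 o.py; python3 - <<'E'
from h import *
s=observe();g=grab_frame('scene');f=grab_frame('wrist');p=s['position']
a=cv2.resize(g['frame'][220:310,160:240],(400,450),interpolation=cv2.INTER_CUBIC)
v=a.copy()
for q in prof(.583,-.0300,[(.031,.088),(.031,.125)]): cv2.polylines(v,[((proj(g,g['T'],q)-[160,220])*5+2).astype(np.int32).reshape(-1,1,2)],True,(255,0,0),1)
save({'frame':np.hstack([a,v])},'s8');save(g,'s8f')
E
```

```text
17.55 [ 0.5839 -0.0284  0.0852] [3.141e+00 2.000e-03 2.641e+00] [-3.  -2.  20.9] [-0.5   0.71  0.05] 0.53
```

View pics/s8.png

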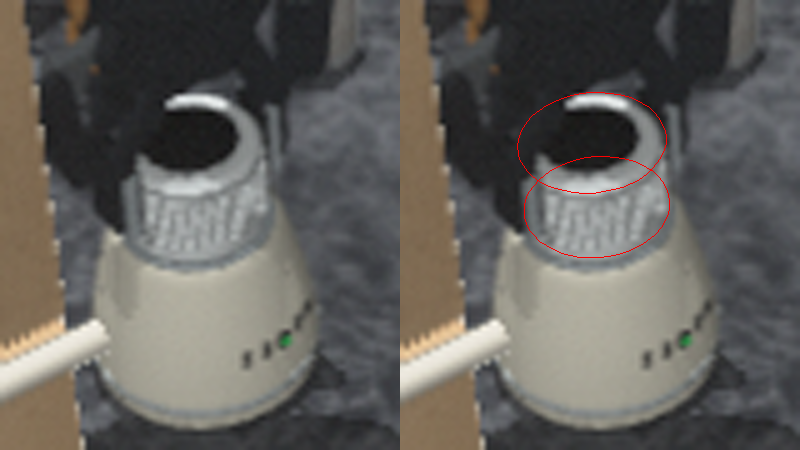

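View pics/s8f.png

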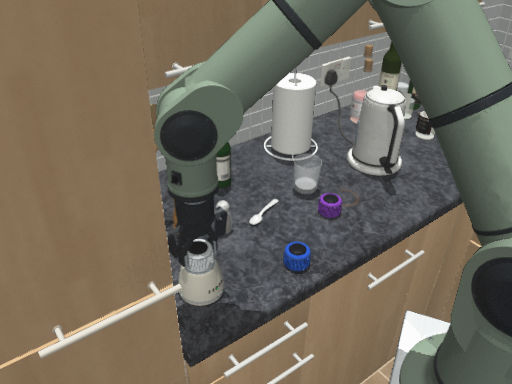

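The scene view shows the lid's lower edge just above the shoulder and on the fully-home outline. Force is about 21 N against the hard stop. Holding briefly, then handing in.

Emit:
{"name": "move_arm", "arguments": {
  "motion": [
    [[0, 0, 0], [0, 0, 0]],
    [[0, 0, 0], [0, 0, 0]],
    [[0, 0, 0], [0, 0, 0]],
    [[0, 0, 0], [0, 0, 0]]
  ]
}}

```text
clock: 18.15
position: [0.5838, -0.0284, 0.0852]
tool_rot: [3.141, 0.002, 2.641]
force: [-3.7, -2.3, 20.7]
grip_width: 0.0606
```

```bash
python3 o.py; python3 -c "
from workcell import *
print(job_done())"
```

```text
18.15 [ 0.5838 -0.0284  0.0852] [3.141e+00 2.000e-03 2.641e+00] [-3.7 -2.3 20.7] [-0.48  0.8   0.01] 0.53
the job is handed in; nothing more can be done
None
```

The lid is on the grinder, keyed and pushed fully home. I handed the job in at 18.2 s with the arm still holding it down at about 21 N. No verdict is reported and the ring's own reading isn't available, so "fully home" rests on force, travel and the camera.

- **Picking up:** I took the bare-metal lid from between the blue and purple look-alikes.
- **Turning:** I set it over the cup until it met the pins, at about 10 N. After a turn of about 64° under light pressure the contact force vanished and the lid sank freely.
- **Pushing home:** The spring ring's force built up, then the lid met a hard stop. Total travel from the pins was 21.5 mm, against 22 mm expected. The force was steady over the last half second.
- **Camera check:** The scene view shows the lid's lower edge just above the shoulder, matching the outline for fully home.
- **Other objects:** No readings suggested the arm touched anything else. In the last picture the teaspoon, tumbler and both look-alikes look unmoved. The arm hides the pepper mill and most of the salt shaker, so I did not confirm those two.

**What disagreed:** The cameras showed the real fingertips 25–40 mm farther back than the stated 25 mm ahead of the TCP. My first close therefore stopped just above the lid without touching it. I reopened, went lower by camera and force, and gripped it on the second try.

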